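Lock a knife-fitting jig with its hairpin clip

TASK

Swing the jig's raised steel bar gently down until it lies flat with its fork around the stud, then take the larger of the two hairpin clips and slide it over the bar's larger plate, open end first and in the direction the knife's blade points, into the stud's groove until its legs snap past their bulges and the stud sits fully home in the clip's seat, pressing in the stud's small brass button. Push only as hard as the snap needs and stop as soon as it is home, leave the clip lying flat and free of the gripper, and do not disturb the other things on the bench.

Things in the scene. Friction and masses are not known exactly. Their poses are not given: they have to be found in the camera images.
- jig: Jig fixed to the bench: plywood base 160 (x) x 260 (y) x 18 mm, a kitchen knife lying along its x in a cradle (top under 60 mm), a steel stud near its -y end, two hinge posts (68 mm tall) near its +y end. Origin: centre of the base's underside, z up; +x (the knife's blade direction) is the way the clip is pushed on, from the -x side.
- mount (a point): Middle of the stud's slotted mount, at (0, -85, 60) mm of the jig, axes as the jig's. The stud is clamped anywhere up to 12 mm either way along x of here (not measured; y and z are true). Upright, 26 mm thick; its groove is a neck 16 mm in diameter from z = 0 to 10 mm, over it a head 26 mm in diameter, 8 mm high. The lowered bar's top face is at z = 0.
- bar (a joint): Angle of the hinged steel bar, rad: 0 is down flat on its stop; grows as its free (-y) end rises, to 1.2 at most; begins at 0.5 to 1.0. A friction hinge: the bar stays where it is left, and 1 to 10 N down on the pad moves it. The bar is springy, about 5 N/mm at the pad. Its free end has two plates with a 52 mm slot between them, open to -y, for the stud.
- hinge (a point): Middle of the bar's hinge axis, which runs along the jig's x, at (0, 85, 57) mm of the jig; axes as the jig's.
- pad (a point): On the top face of the bar's free end, moving with it: middle of the flat plate (102 mm along x, 59 along y, 6 thick) on the stud's -x side, 170 mm from the hinge axis, 3 mm above its level. Press the bar down here; here the clip lands and slides. Bar down: 77 mm to -x of point mount, 60 mm above the bench; the plate spans 26 to 128 mm before the mount, the other 26 to 58 mm beyond it.
- clip: The larger hairpin clip, 81 mm long, flat on the bench: black rubber head (28 along x, 16 along y, 20 mm high, flat sides to grip), two springy legs of 5 mm steel wire running to +x, the lowest 5 mm of the clip. Origin: centre of the head's underside, x towards the open end, z up. Head mass 30 g, each leg 12 g, give or take 30 percent.
- seat (a point): Centre of the clip's round seat for a 16 mm shank, at (45, 0, 0) mm of the clip, level with its underside; home is on the stud's axis, with 1 mm of play. Behind it a rigid steel tongue (6 mm wide, ends at x = 36 mm) between the legs stops the shank. After the snap the last mm may drag with up to 9 N; then the stop is firm, its force rising steeply: 12 to 15 N on it is home.
- button (a joint): Small brass sensing button in the -x side of the stud's neck, 5 mm wide, standing 4 mm out of the neck, inside the groove: travel in m, 0 is out, 0.004 flush with the neck. The tongue of a clip that is fully home presses it in by 2 to 4 mm (under 2 N).
- throat (a point): Middle of the throat between the bulges of the clip's legs, at (52.5, 0, 0) mm of the clip: 11 mm wide at rest. The legs flare from there to 28 mm inside width at x = 64 mm. Passing the throat over the shank takes about 5 to 15 N along the clip's x; then the force drops below zero as the legs pull the clip on; it is home 7.5 mm past the throat.
- small_clip: A smaller hairpin clip of the same make, 50 mm long, head 18 x 11 x 12 mm, too small for the stud: leave it alone. Origin at the centre of its head's underside, x towards its open end.
- whetstone: Loose sharpening stone, 205 x 68 x 30 mm, origin at the centre of its underside. Leave it alone.
- mallet: Loose wooden mallet, head 100 mm long and 42 mm thick across its y axis, handle 200 mm to its -x, origin on the bench under the head's middle. Leave it alone.
- oil: Loose brown glass bottle, 48 mm in diameter, 130 mm tall, origin at the centre of its underside. Leave it alone.
- blank: Loose wooden handle blank, 130 x 26 x 26 mm, origin at the centre of its underside. Leave it alone.
- ferrule: Loose black ring, 32 mm in diameter, 22 mm high, origin at the centre of its underside. Leave it alone.
There are look-alikes about, which are no part of the job. What is shaped like the clip but blue or purple is not meant.

How it is judged:
On the way, in this order (a step that is already met when the one before it is completed fails the run):
1. the bar is down flat on its stop (value of joint bar below 0.03 rad), for 0.2 s.
2. the clip has snapped onto the stud and presses its button, the bar down (value of joint bar below 0.03 rad and value of joint button above 0.0015 m and x of seat in the frame of mount between -0.016 and 0.016 m and y of seat in the frame of mount between -0.004 and 0.004 m and z of seat in the frame of mount between -0.003 and 0.005 m), for 0.2 s.
At the end, for the whole second after the job is handed in: The bar is down (joint under 0.03 rad) and the larger clip is snapped on the stud, at rest: the button in the neck is pressed in more than 1.5 mm, the seat's centre is within 16 mm along x and 4 mm along y of the mount and at most 5 mm above or 3 mm below it, the clip flat within 0.12 rad (all of step 2 and angle between clip's own z axis and vertical below 0.12 rad and linear speed of clip below 0.02 m/s); the robot touches nothing.
It fails at once if the clip is forced against the stud, bar or jig with more than 35 N (contact force between clip and jig above 35 N).
It fails at once if the gripper presses on the bar or jig with more than 40 N (contact force between any of the fingers, the arm and jig above 40 N).
It fails at once if another thing on the bench (small clip, whetstone, mallet, bottle, blank or ring) is pushed more than 30 mm (distance of any of small_clip, whetstone, mallet, oil, blank, ferrule from where it was at the start of the episode above 0.03 m).
It also fails if it takes over 72 s, if anything falls off the work surface, if the arm or the gripper's body presses on something with over 40 N, if the wrist force passes 120 N, or if a joint passes its speed limit or range.

ROBOT

A 6-joint arm with a two-finger parallel gripper is mounted at the origin on the work surface. World frame = base frame: x ahead of the robot, y to its left, z up, the work surface at z = 0. Lengths are in m, angles in rad, forces in N, time in s.
With the tool pointing down it reaches from about 0.325 to 0.775 m from the base axis. Payload 5.5 kg.
Tool frame: the origin (TCP) lies at the very end of the fingers, on their centre line; the grasp point (between the pads) lies 19 mm behind it; z points along the fingers, y is the line along which they close (so a half turn about z gives the same grasp; the last joint's range is limited). The gripper opens to 85 mm and grips with 20 to 120 N. Pads are 22 mm wide; open, the fingers measure 114 mm over their backs; the gripper's body (76 mm by 85 mm) begins 54 mm behind the grasp point. The pads swing forward as they close: fully open they stand 13 mm farther back than shut.
Start: joints at [1.119, 0.091, 1.231, -0, 1.82, -0.057], TCP at [0.231, 0.554, 0.231] pointing down, gripper open.
Joint ranges: [-2.87, 2.87], [-0.86, 2.18], [0.17, 2.46], [-1.51, 4.65], [0.06, 2.69], [-2.65, 2.65]. Speed limits (rad/s): [2.57, 2.57, 3.01, 3.14, 3.14, 3.14].

INTERFACE

Orientations are given as a unit quaternion [w, x, y, z].
In Python, from workcell import env, optics, order gives the robot as it stands. The module is installed in compiled form; this text tells all that it offers.
- The arm moves only by the shell command python3 -m inch 'ROWS'. ROWS is JSON, a list of rows, each a list of 3 entries, a list of its own where there are three numbers: the shift along the world's x, y, z in mm, then the turn, a rotation vector about the world's x, y, z in degrees, then the opening, from 0 (shut) to 1 (fully open). In form: [[[tx, ty, tz], [rx, ry, rz], gripper], ...]. A call has 1 to 8 rows; each row shifts and turns the commanded pose from where the row before left it; what a row does not reach is not made up. A row lasts 1/12 s, in which the tool goes at most 41.7 mm and 7.16 degrees, less where a joint would pass 70% of its speed; a pose out of reach is approached as far as the arm can. A call is refused whole if a number of a shift passes 41.7 or a number of a turn 7.16, either way. A call with a gripper value outside its range is refused whole. The fingers move at their own pace and stop on an object; the grip force is fixed at half the most. Time passes only in rows, so rows that do not move let the fingers close. It gives the time, the measured TCP pose, the force, the opening and the grip force at its end, in the units of the state.
- env.state(): the state, without advancing time (a new reading comes with each control period).
- optics.get_image(name): name is "scene" or "top"; returns the picture (400x640x3 uint8, red, green, blue); there is no depth.
- optics.calibration(name): a dict with "mtx" (3x3 intrinsics, pixels), "rvec" (rotation vector, rad) and "tvec" (3), from world to camera coordinates, as OpenCV has them. Camera axes: x right, y down, z forward; pixel columns grow to the right and rows downward; lengths in m; the calibration is good to about 2 mm. A picture is of the moment at which its call begins. calibration takes no time and is no camera call.
- order.job_done(): hands the job in; it is judged then, once.
The state is a dict: "clock": time; "joint_pos": joint angles; "joint_velocities": joint speeds; "effort": joint torques, N m; "position": TCP position; "ee_rot": TCP orientation; "wrist_force": force on the tool from outside, world axes, zero at the start; "moment": the same for the moment, N m; "opening": opening from 0.0 (shut) to 1.0 (fully open); "gripper_force": force on a finger pad.
Only numpy, scipy, OpenCV 4.12 (cv2) and the standard library are available. Lean on these libraries where they do the work, as an engineer would, in place of code of your own. Each camera call takes 0.05 s, during which the arm holds its last target. There are 200 camera calls.

## Working session

There is one attempt and no reset: what is moved stays moved. The work goes in short steps, Python scripts to look and compute and a shell command to move; the robot and the scene stay as the last step left them, time stands still between calls to the robot, and variables do not carry over. Pictures are saved under pics/ and viewed, at most 10 in all, crops included, and the job is handed in when it is done.

```bash
mkdir -p pics
cat > h.py <<'E'
import cv2,numpy as np
from workcell import env,optics,order
def snap(n,f,crop=None,s=1):
    im=optics.get_image(n)[:,:,::-1]
    cv2.imwrite('pics/raw_'+f,im)
    if crop: im=im[crop[1]:crop[3],crop[0]:crop[2]]
    if s!=1: im=cv2.resize(im,None,fx=s,fy=s,interpolation=cv2.INTER_CUBIC)
    cv2.imwrite('pics/'+f,im)
def ray(n,u,v,z):
    c=optics.calibration(n);R=cv2.Rodrigues(np.array(c['rvec'],float))[0];t=np.array(c['tvec'],float).ravel()
    d=R.T@np.linalg.inv(c['mtx'])@np.array([u,v,1.]);o=-R.T@t
    return o+d*(z-o[2])/d[2]
def proj(n,p):
    c=optics.calibration(n)
    return cv2.projectPoints(np.array(p,float).reshape(-1,1,3),np.array(c['rvec'],float),np.array(c['tvec'],float),np.array(c['mtx'],float),None)[0].reshape(-1,2)
E
python3 - <<'E'
from h import *
snap('top','t1.png',None,1.25);snap('scene','s1.png',None,1.25)
print(env.state())
for n in('top','scene'):
  c=optics.calibration(n);R=cv2.Rodrigues(np.array(c['rvec'],float))[0];print(n,-R.T@np.ravel(c['tvec']),c['mtx'])
E
```

```text
{'clock': 0.1, 'joint_pos': array([ 1.11928825e+00,  9.18331741e-02,  1.23179153e+00, -3.83128252e-05,
        1.81979334e+00, -5.67256119e-02]), 'joint_velocities': array([ 5.75232966e-04, -2.73503045e-03, -3.36367841e-03,  2.75477717e-05,
        2.21789973e-04, -1.60157728e-05]), 'effort': array([ 2.10234415e-03, -4.60219038e+01, -4.19217217e+01,  5.84805957e-05,
        1.06027574e-02, -6.27681698e-05]), 'position': array([0.23068047, 0.55360677, 0.23021952]), 'ee_rot': array([-2.11469594e-04,  1.96116424e-01,  9.80580193e-01, -8.88053188e-04]), 'wrist_force': array([ 0.34345446, -0.61146113, -0.51510974]), 'moment': array([-0.00369717, -0.0018664 , -0.01332753]), 'gripper_force': 0.0, 'opening': 0.9997759603683276}
top [ 0.26181996 -0.01485195  1.14058257] [[395.05719668   0.         325.53757954]
 [  0.         395.05719668 201.48200556]
 [  0.           0.           1.        ]]
scene [1.10389141 0.29231914 0.82401678] [[392.21140861   0.         314.48341225]
 [  0.         392.21140861 193.75001343]
 [  0.           0.           1.        ]]
```

View pics/t1.png

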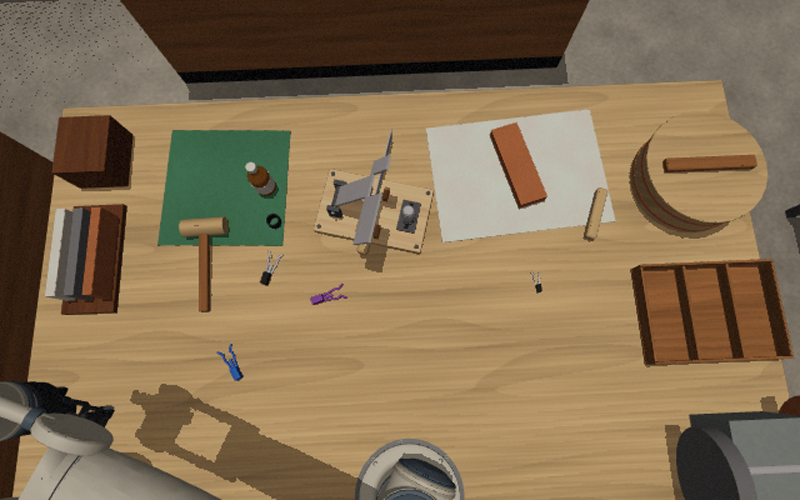

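View pics/s1.png

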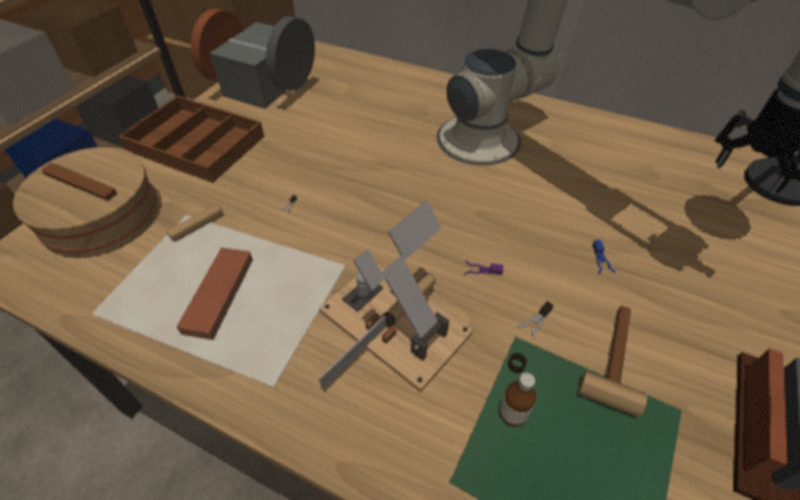

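The top view shows the jig at about (375,210), its stud at (408,212) on the right, and the knife pointing up. The larger black clip is at (270,270), with blue and purple decoys and the small clip at (537,285). I'll zoom in for measurement.

Run:
```python
from h import *
im=cv2.imread('pics/raw_t1.png')[95:235,190:360];cv2.imwrite('pics/t1z.png',cv2.resize(im,None,fx=4.2,fy=4.2,interpolation=cv2.INTER_CUBIC))
im=cv2.imread('pics/raw_s1.png')[150:320,245:455];cv2.imwrite('pics/s1z.png',cv2.resize(im,None,fx=3.5,fy=3.5,interpolation=cv2.INTER_CUBIC))
```

```text
(no output)
```

View pics/t1z.png

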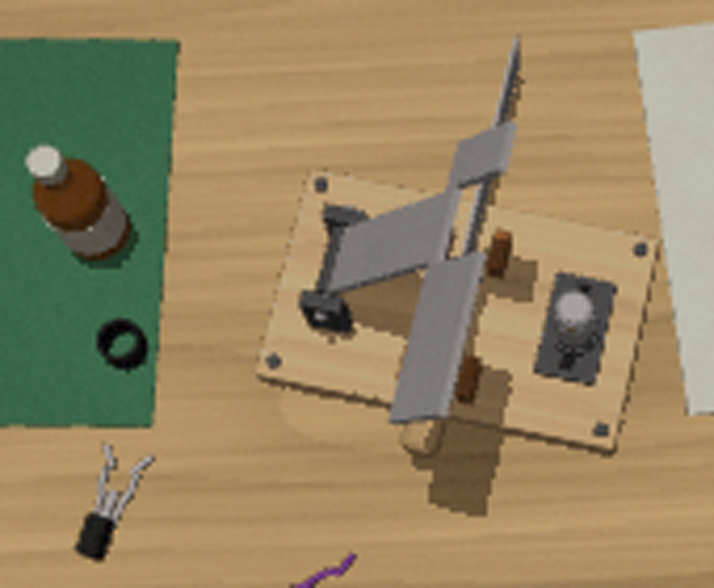

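View pics/s1z.png

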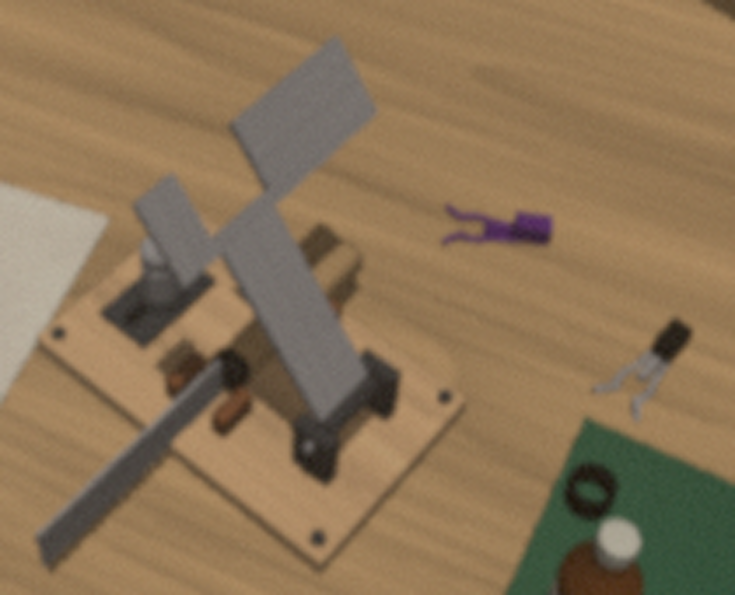

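```bash
cat > fit.py <<'E'
from h import *
from scipy.optimize import least_squares
T=lambda p:np.array(p)/4.2+[190,95]-.4
S=lambda p:np.array(p)/3.5+[245,150]-.4
# screw spacing unknown a,b half
obsT=T([(321,184),(640,249),(601,429),(274,361)]); sg=[(1,1),(1,-1),(-1,-1),(-1,1)]
obsS=S([(58,333),(445,397),(317,538)]); sgS=[(-1*-1,-1),(-1,1),(1,1)]
cor=T([(310,170),(660,240),(617,450),(260,377)])
padT=T([(430,262),(483,252),(450,415),(392,422)]);padS=S([(337,38),(376,108),(270,192),(232,126)])
# pad corners (x,r): order for T: far(+x) hinge side, far tip, near tip, near hinge
padc=[(-26,140.5),(-26,199.5),(-128,199.5),(-128,140.5)]
def W(q,p):
    c,s=np.cos(q[2]),np.sin(q[2]);p=np.atleast_2d(p)/1000.
    return np.c_[q[0]+c*p[:,0]-s*p[:,1],q[1]+s*p[:,0]+c*p[:,1],p[:,2]]
def padpts(th): return [(x,85-r*np.cos(th)+3*np.sin(th)*1,57+r*np.sin(th)+3*np.cos(th)) for x,r in padc]
def res(q):
    a,b,th,st=q[3:7]
    r=[proj('top',W(q,[(a*i,b*j,18) for i,j in sg]))-obsT,
       proj('top',W(q,[(80*i,130*j,18) for i,j in sg]))-cor,
       proj('scene',W(q,[(a*i,b*j,18) for i,j in sgS]))-obsS,
       proj('top',W(q,padpts(th)))-padT,
       proj('scene',W(q,[padpts(th)[k] for k in (3,2)]))-0 if 0 else np.zeros((1,2)),
       proj('top',W(q,[(st,-85,78)]))-T([(575,307)])]
    return np.vstack(r).ravel()
if __name__=='__main__':
    f=least_squares(res,[.5,0,-.2,65,115,.8,0],loss='soft_l1',x_scale=[.1,.1,.1,10,10,.1,10])
    print(f.x.round(4));print(f.fun.reshape(-1,2).round(1).tolist())
    q=f.x
    print('mount',W(q,[(0,-85,60)]),'pad',W(q,[np.mean(padpts(q[5]),0)]))
    print('scene pred padcorners',(proj('scene',W(q,padpts(q[5])))-[245,150])*3.5,'stud',(proj('scene',W(q,[(q[6],-85,78)]))-[245,150])*3.5, 'screws',(proj('scene',W(q,[(q[3]*i,q[4]*j,18) for i,j in sgS]))-[245,150])*3.5)
    for n,F,h,l in(('top',T,[(97,535)],[(108,450),(150,460)]),('scene',S,[(671,341)],[(598,390),(636,412)])):
        H=ray(n,*F(h[0]),.012);L=[ray(n,*F(x),.0025) for x in l]
        m=np.mean(L,0)-H;print(n,'clip head',H[:2].round(4),'tips',np.round(L,4)[:,:2].tolist(),'yaw',np.arctan2(m[1],m[0]),np.hypot(*m[:2]))
E
python3 fit.py
```

```text
[ 6.374000e-01  5.630000e-02 -2.538000e-01  6.795340e+01  1.179389e+02
  9.079000e-01 -3.736700e+00]
[[0.2, 0.4], [0.3, 0.0], [0.4, 0.1], [0.3, 0.3], [-0.1, -0.7], [0.3, -0.8], [-0.2, -0.2], [-1.4, -0.5], [-0.1, 0.4], [-0.3, -0.1], [0.3, 0.0], [0.2, 1.1], [0.2, 0.0], [-1.2, 0.2], [0.1, 0.3], [0.0, 0.0], [0.0, 0.0]]
mount [[ 0.61604964 -0.02593046  0.06      ]] pad [[0.55852297 0.0589745  0.19284031]]
scene pred padcorners [[272.99578023 202.32988624]
 [227.82752403 123.1127181 ]
 [332.90906621  34.7686549 ]
 [373.33230305 111.34899994]] stud [[155.3513911  243.53257525]] screws [[ 56.08660874 332.8586597 ]
 [442.57618747 395.31989307]
 [316.62246073 536.7413279 ]]
top clip head [0.484  0.3123] tips [[0.5466, 0.3086], [0.538, 0.2788]] yaw -0.3079450484893484 0.06119189097747055
scene clip head [0.4843 0.3139] tips [[0.5394, 0.2794], [0.5449, 0.3078]] yaw -0.33763362478259856 0.06131114614582816
```

The two cameras agree to about 2 mm. The jig yaw is -0.254, the bar is at 0.91 rad, and the clip head is at (0.484, 0.313) with yaw about -0.32. Next I'll work out the press path.

```bash
python3 - <<'E'
from fit import *
q=[.6374,.0563,-.2538]
P=[]
for th in np.r_[1.0,np.linspace(.9,-.015,9)]:
    p=W(q,[(-77,85-173*np.cos(th)+3*np.sin(th)+5,57+173*np.sin(th)+3*np.cos(th))])[0]*1000;P.append(p)
P=np.array(P);print(P.round(1));print(np.diff(P,axis=0).round(1))
print(P[0]-[230.7,553.6,230.2])
E
python3 -m inch '[[[0,0,10],[0,0,0],0],[[24,-24,10],[0,0,0],0],[[24,-30,5],[0,0,0],0],[[24,-32,0],[0,0,0],0],[[22,-34,0],[0,0,0],0],[[20,-34,0],[0,0,0],0],[[20,-34,0],[0,0,0],0],[[20,-34,0],[0,0,0],0]]'
```

```text
[[ 5.626e+02  7.470e+01  2.042e+02]
 [ 5.591e+02  6.090e+01  1.944e+02]
 [ 5.553e+02  4.640e+01  1.815e+02]
 [ 5.519e+02  3.340e+01  1.669e+02]
 [ 5.490e+02  2.210e+01  1.510e+02]
 [ 5.465e+02  1.270e+01  1.338e+02]
 [ 5.446e+02  5.200e+00  1.156e+02]
 [ 5.432e+02 -3.000e-01  9.660e+01]
 [ 5.423e+02 -3.600e+00  7.710e+01]
 [ 5.420e+02 -4.700e+00  5.740e+01]]
[[ -3.6 -13.8  -9.8]
 [ -3.8 -14.5 -12.9]
 [ -3.4 -13.  -14.5]
 [ -2.9 -11.3 -16. ]
 [ -2.5  -9.5 -17.2]
 [ -1.9  -7.5 -18.2]
 [ -1.4  -5.4 -19. ]
 [ -0.9  -3.3 -19.5]
 [ -0.3  -1.1 -19.7]]
[ 331.92867338 -478.8840503   -26.00461271]
clock: 0.77
position: [0.3854, 0.3301, 0.257]
ee_rot: [0.0, 0.196, 0.981, 0.0]
wrist_force: [0.4, 0.5, -0.9]
opening: 0.002
gripper_force: 0.0
```

```bash
python3 -m inch '[[[20,-30,0],[0,0,2],0],[[20,-30,0],[0,0,2],0],[[20,-30,0],[0,0,2],0],[[20,-30,0],[0,0,2],0],[[20,-30,0],[0,0,0],0],[[20,-30,0],[0,0,0],0],[[20,-30,0],[0,0,0],0],[[20,-30,0],[0,0,0],0]]'
python3 -m inch '[[[14,-31,0],[0,0,0],0],[[0,0,-15],[0,0,0],0],[[0,0,-15],[0,0,0],0],[[0,0,-5],[0,0,0],0],[[0,0,0],[0,0,0],0]]'
```

```text
clock: 1.43
position: [0.5455, 0.0902, 0.2571]
ee_rot: [0.0, 0.127, 0.992, 0.0]
wrist_force: [-0.2, -0.1, 0.0]
opening: -0.001
gripper_force: 0.0
clock: 1.85
position: [0.5582, 0.0607, 0.2198]
ee_rot: [-0.002, 0.127, 0.992, -0.0]
wrist_force: [-1.3, -0.1, -0.3]
opening: 0.004
gripper_force: 0.0
```

```bash
python3 -m inch '[[[0,0,-8],[0,0,0],0],[[0,0,-8],[0,0,0],0],[[0,0,-6],[0,0,0],0],[[0,0,-4],[0,0,0],0],[[-1,-3.6,-3.2],[0,0,0],0],[[-1,-3.6,-3.2],[0,0,0],0],[[-1,-3.6,-3.2],[0,0,0],0]]'
python3 -m inch '[[[-1,-3.6,-3.2],[0,0,0],0],[[-0.8,-3.3,-3.6],[0,0,0],0],[[-0.8,-3.3,-3.6],[0,0,0],0],[[-0.9,-3.2,-3.6],[0,0,0],0],[[-0.9,-3.2,-3.7],[0,0,0],0]]'
```

```text
clock: 2.43
position: [0.5561, 0.0505, 0.186]
ee_rot: [0.001, 0.127, 0.992, 0.001]
wrist_force: [1.8, 3.0, 2.8]
opening: -0.002
gripper_force: 2.2
clock: 2.85
position: [0.5514, 0.0333, 0.1675]
ee_rot: [0.0, 0.127, 0.992, 0.0]
wrist_force: [3.1, 3.7, 1.3]
opening: 0.003
gripper_force: 2.1
```

```bash
python3 -m inch '[[[-0.7,-2.8,-4],[0,0,0],0],[[-0.7,-2.8,-4],[0,0,0],0],[[-0.7,-2.8,-4],[0,0,0],0],[[-0.7,-2.8,-4],[0,0,0],0],[[-0.6,-2.4,-4.3],[0,0,0],0],[[-0.6,-2.4,-4.3],[0,0,0],0],[[-0.6,-2.4,-4.3],[0,0,0],0],[[-0.6,-2.4,-4.3],[0,0,0],0]]'
python3 -m inch '[[[-0.5,-1.9,-4.5],[0,0,0],0],[[-0.5,-1.9,-4.5],[0,0,0],0],[[-0.5,-1.9,-4.5],[0,0,0],0],[[-0.5,-1.9,-4.5],[0,0,0],0],[[-0.4,-1.4,-4.7],[0,0,0],0],[[-0.4,-1.4,-4.7],[0,0,0],0],[[-0.4,-1.4,-4.7],[0,0,0],0],[[-0.4,-1.4,-4.7],[0,0,0],0]]'
```

```text
clock: 3.52
position: [0.5461, 0.0125, 0.1343]
ee_rot: [-0.0, 0.127, 0.992, 0.0]
wrist_force: [1.9, 4.3, 2.5]
opening: 0.003
gripper_force: 2.0
clock: 4.18
position: [0.5426, -0.0006, 0.0975]
ee_rot: [0.0, 0.127, 0.992, 0.0]
wrist_force: [1.6, 3.4, 3.2]
opening: -0.003
gripper_force: 1.8
```

```bash
python3 -m inch '[[[-0.2,-0.8,-4.8],[0,0,0],0],[[-0.2,-0.8,-4.8],[0,0,0],0],[[-0.2,-0.8,-4.8],[0,0,0],0],[[-0.2,-0.8,-4.8],[0,0,0],0],[[0,-0.3,-4],[0,0,0],0],[[0,-0.3,-4],[0,0,0],0],[[0,-0.3,-3],[0,0,0],0]]'
python3 -m inch '[[[0,0,-2],[0,0,0],0],[[0,0,-1.5],[0,0,0],0],[[0,0,-1],[0,0,0],0],[[0,0,0],[0,0,0],0]]'
```

```text
clock: 4.77
position: [0.5415, -0.0049, 0.0672]
ee_rot: [-0.0, 0.127, 0.992, -0.0]
wrist_force: [0.4, 1.9, 3.4]
opening: 0.002
gripper_force: 1.8
clock: 5.1
position: [0.5415, -0.0049, 0.063]
ee_rot: [-0.0, 0.127, 0.992, -0.0]
wrist_force: [-1.8, -0.6, 3.0]
opening: 0.003
gripper_force: 1.5
```

```bash
for i in 1; do python3 -m inch '[[[0,0,-1],[0,0,0],0],[[0,0,-1],[0,0,0],0],[[0,0,0],[0,0,0],0]]'; python3 -m inch '[[[0,0,-1],[0,0,0],0],[[0,0,0],[0,0,0],0]]'; python3 -m inch '[[[0,0,-1],[0,0,0],0],[[0,0,0],[0,0,0],0]]'; done | grep -E 'pos|wrist'
```

```text
position: [0.5415, -0.0049, 0.0611]
wrist_force: [-2.3, -2.0, 3.4]
position: [0.5417, -0.0048, 0.0601]
wrist_force: [-2.1, -1.0, 3.9]
position: [0.5418, -0.0047, 0.0591]
wrist_force: [-1.6, -1.0, 3.7]
```

```bash
for i in 1; do python3 -m inch '[[[0,0,-1],[0,0,0],0],[[0,0,0],[0,0,0],0]]'; python3 -m inch '[[[0,0,-1],[0,0,0],0],[[0,0,0],[0,0,0],0]]'; python3 -m inch '[[[0,0,-1],[0,0,0],0],[[0,0,0],[0,0,0],0]]'; done | grep -E 'pos|wrist'
```

```text
position: [0.5419, -0.0047, 0.0584]
wrist_force: [-3.4, -2.0, 5.5]
position: [0.5419, -0.0048, 0.0578]
wrist_force: [-2.9, -2.1, 7.7]
position: [0.542, -0.0048, 0.0572]
wrist_force: [-3.8, -1.4, 8.9]
```

```bash
python3 -m inch '[[[0,0,-1.5],[0,0,0],0],[[0,0,0],[0,0,0],0],[[0,0,0],[0,0,0],0]]'|grep -E 'pos|wrist';python3 -m inch '[[[0,0,5],[0,0,0],0],[[0,0,25],[0,0,0],0],[[0,0,38],[0,0,0],0.5],[[-4,38,0],[0,0,0],0.5],[[-7,39,0],[0,0,-1],0.5],[[-8,39,0],[0,0,-1],0.5],[[-8,39,0],[0,0,-1],0.5],[[-8,39,0],[0,0,-1],0.5]]'
python3 -m inch '[[[-8,39,0],[0,0,0],0.5],[[-8,39,0],[0,0,0],0.5],[[-7,39,0],[0,0,0],0.5],[[0,8,0],[0,0,0],0.5],[[0,0,0],[0,0,0],0.5]]'
python3 - <<'E'
from h import *
snap('top','t2.png',(190,95,360,235),4.2);snap('scene','s2.png',(245,150,455,320),3.5)
E
```

```text
position: [0.5421, -0.0049, 0.0564]
wrist_force: [-4.8, -2.4, 10.5]
clock: 7.1
position: [0.5061, 0.1914, 0.1222]
ee_rot: [-0.0, 0.162, 0.987, 0.0]
wrist_force: [1.5, 0.2, 0.9]
opening: 0.504
gripper_force: 0.0
clock: 7.52
position: [0.4826, 0.3172, 0.1217]
ee_rot: [-0.001, 0.16, 0.987, 0.0]
wrist_force: [-0.6, -0.5, 0.2]
opening: 0.5
gripper_force: 0.0
```

View pics/s2.png

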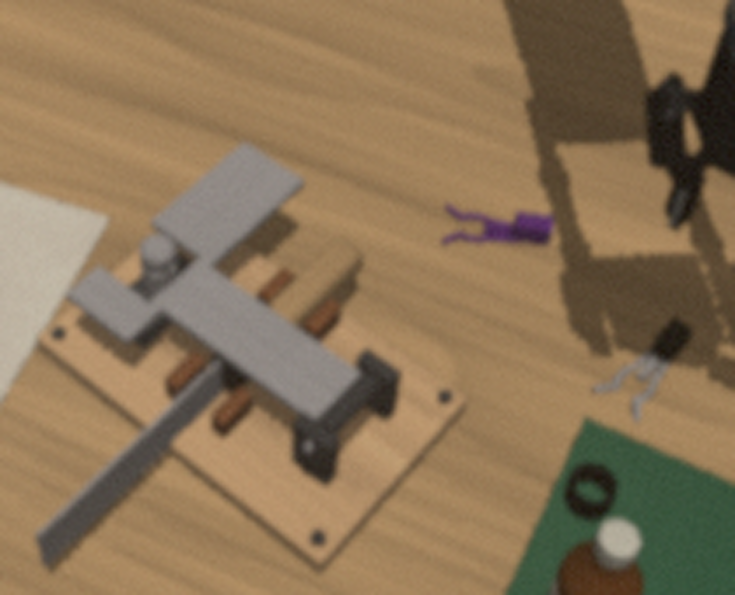

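View pics/t2.png

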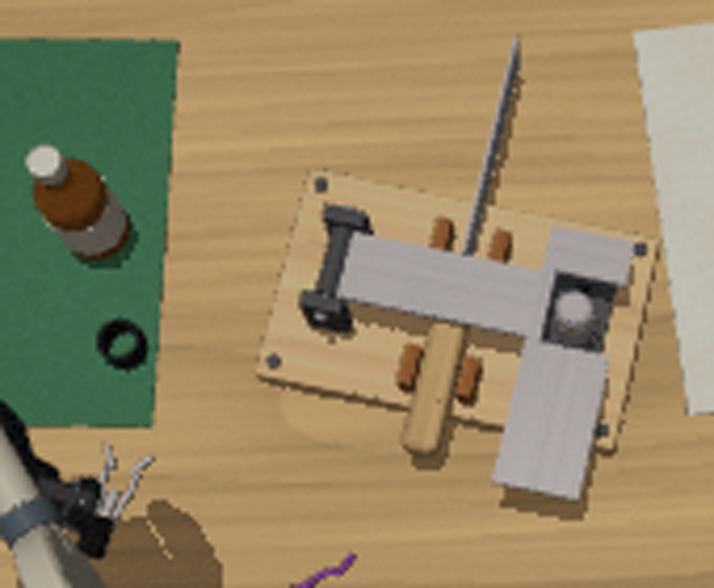

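The bar is down flat with the fork around the stud at (575,308). I'll descend on the clip head and grip it.

```bash
python3 -m inch '[[[1.5,-4,-30],[0,0,0],0.5],[[0,0,-30],[0,0,0],0.5],[[0,0,-25],[0,0,0],0.5],[[0,0,-15],[0,0,0],0.5],[[0,0,-10],[0,0,0],0.5],[[0,0,-6],[0,0,0],0.5],[[0,0,-2],[0,0,0],0.5],[[0,0,0],[0,0,0],0.5]]'
python3 -m inch '[[[0,0,0],[0,0,0],0],[[0,0,0],[0,0,0],0],[[0,0,0],[0,0,0],0],[[0,0,0],[0,0,0],0],[[0,0,0],[0,0,0],0],[[0,0,0],[0,0,0],0]]'
```

```text
clock: 8.28
position: [0.4859, 0.3099, 0.0054]
ee_rot: [0.0, 0.162, 0.987, 0.0]
wrist_force: [-0.1, 0.2, -0.7]
opening: 0.501
gripper_force: 0.0
clock: 8.78
position: [0.4862, 0.3109, 0.0066]
ee_rot: [0.001, 0.162, 0.987, 0.001]
wrist_force: [-0.3, -0.9, 5.3]
opening: 0.166
gripper_force: 61.7
```

```bash
python3 -m inch '[[[0,0,10],[0,0,0],0],[[0,0,30],[0,0,0],0],[[0,0,35],[0,0,0],0],[[0,0,30],[0,0,0],0],[[0,0,0],[0,0,0],0],[[0,0,0],[0,0,0],0]]'
python3 - <<'E'
from fit import *
q=[.6374,.0563,-.2538]
print('target TCP', W(q,[(-98,-85,0)]),'xaxis',W([0,0,-.2538],[(1000,0,0)]))
E
```

```text
clock: 9.28
position: [0.4864, 0.3111, 0.1131]
ee_rot: [0.002, 0.162, 0.987, 0.002]
wrist_force: [-0.7, 0.6, -0.7]
opening: 0.167
gripper_force: 60.9
target TCP [[ 0.52119726 -0.00137081  0.        ]] xaxis [[ 0.96796529 -0.25108403  0.        ]]
```

```bash
python3 -m inch '[[[2,-30,0],[0,0,0],0],[[2,-36,0],[0,0,0],0],[[3,-37,0],[0,0,1],0],[[4,-37,0],[0,0,1],0],[[4,-37,0],[0,0,1],0],[[4,-37,0],[0,0,1],0],[[4,-37,0],[0,0,0],0],[[4,-37,0],[0,0,0],0]]'
python3 -m inch '[[[4,-23,0],[0,0,0],0],[[0,0,-12],[0,0,0],0],[[0,0,-12],[0,0,0],0],[[0,0,0],[0,0,0],0],[[0,0,0],[0,0,0],0]]'
python3 - <<'E'
from h import *
snap('top','t3.png',(270,130,360,235),5);snap('scene','s3.png',(245,150,385,270),5)
E
```

```text
clock: 9.95
position: [0.5111, 0.0207, 0.1081]
ee_rot: [-0.001, 0.127, 0.992, -0.0]
wrist_force: [1.2, -0.4, -1.0]
opening: 0.168
gripper_force: 60.9
clock: 10.37
position: [0.5148, 0.0006, 0.0834]
ee_rot: [-0.002, 0.127, 0.992, 0.0]
wrist_force: [-0.3, -0.1, -1.1]
opening: 0.171
gripper_force: 60.9
```

View pics/s3.png

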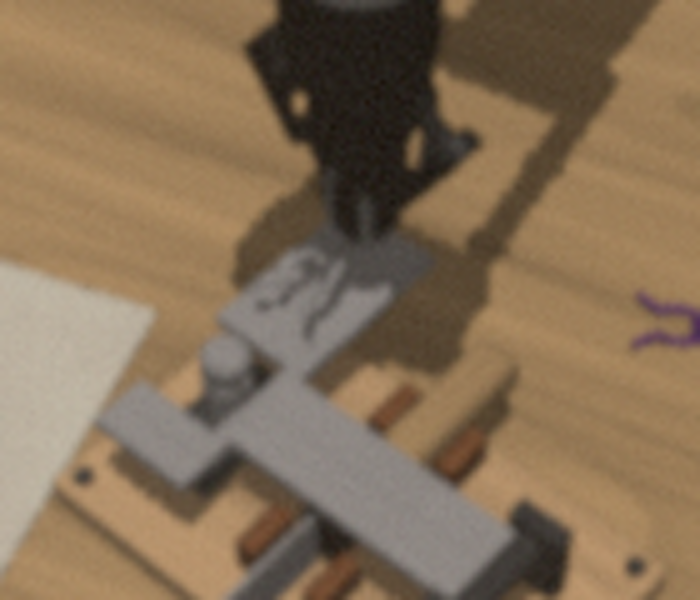

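View pics/t3.png

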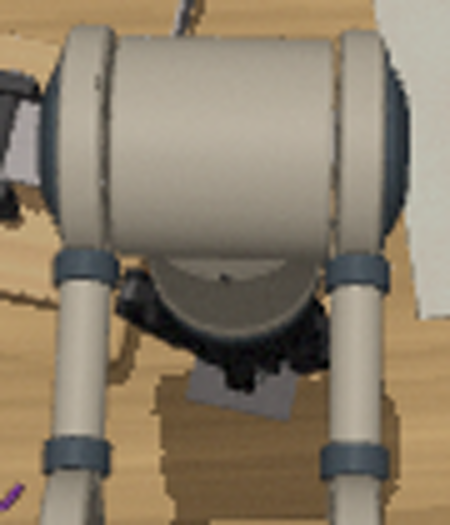

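The scene view shows the clip held level over the big plate, with its legs at (260–345, 260–330) pointing at the stud at (228,360). The top view is hidden by the arm. Next I lower onto the plate, feeling for contact.

```bash
python3 -m inch '[[[0,0,-5],[0,0,0],0],[[0,0,-5],[0,0,0],0],[[0,0,-3],[0,0,0],0],[[0,0,0],[0,0,0],0],[[0,0,0],[0,0,0],0]]' | grep -E 'pos|wrist'; for k in 1 ; do python3 -m inch '[[[0,0,-1],[0,0,0],0],[[0,0,0],[0,0,0],0]]';python3 -m inch '[[[0,0,-1],[0,0,0],0],[[0,0,0],[0,0,0],0]]';python3 -m inch '[[[0,0,-1],[0,0,0],0],[[0,0,0],[0,0,0],0]]';python3 -m inch '[[[0,0,-1],[0,0,0],0],[[0,0,0],[0,0,0],0]]'; done| grep -E 'pos|wrist'
```

```text
position: [0.5161, -0.0005, 0.0724]
wrist_force: [0.7, -0.5, -0.0]
position: [0.5163, -0.0007, 0.0718]
wrist_force: [0.2, -0.1, -1.0]
position: [0.5163, -0.0007, 0.0707]
wrist_force: [-0.6, -0.0, -1.6]
position: [0.5162, -0.0007, 0.0696]
wrist_force: [-0.2, -0.5, -0.4]
position: [0.5162, -0.0006, 0.0686]
wrist_force: [-0.4, -0.7, -1.1]
```

```bash
for k in 1 ; do python3 -m inch '[[[0,0,-1],[0,0,0],0],[[0,0,0],[0,0,0],0]]';python3 -m inch '[[[0,0,-1],[0,0,0],0],[[0,0,0],[0,0,0],0]]';python3 -m inch '[[[0,0,-1],[0,0,0],0],[[0,0,0],[0,0,0],0]]';python3 -m inch '[[[0,0,-1],[0,0,0],0],[[0,0,0],[0,0,0],0]]'; done| grep -E 'pos|wrist'
```

```text
position: [0.5162, -0.0006, 0.0676]
wrist_force: [-0.2, -0.2, -1.1]
position: [0.5162, -0.0006, 0.0665]
wrist_force: [1.1, 0.4, -0.0]
position: [0.5163, -0.0006, 0.0657]
wrist_force: [-0.6, 0.6, 0.5]
position: [0.5164, -0.0007, 0.0651]
wrist_force: [-1.2, -0.0, 2.0]
```

```bash
python3 -m inch '[[[0,0,2],[0,0,0],0],[[5,-1.3,0],[0,0,0],0],[[6,-1.55,0],[0,0,0],0],[[6,-1.55,0],[0,0,0],0],[[6,-1.55,0],[0,0,0],0],[[5,-1.3,0],[0,0,0],0],[[3,-0.8,0],[0,0,0],0],[[0,0,0],[0,0,0],0]]'; 
for k in 1; do python3 -m inch '[[[1,-0.26,0],[0,0,0],0],[[1,-0.26,0],[0,0,0],0],[[0,0,0],[0,0,0],0]]';python3 -m inch '[[[1,-0.26,0],[0,0,0],0],[[1,-0.26,0],[0,0,0],0],[[0,0,0],[0,0,0],0]]';python3 -m inch '[[[1,-0.26,0],[0,0,0],0],[[1,-0.26,0],[0,0,0],0],[[0,0,0],[0,0,0],0]]'; done| grep -E 'pos|wrist'
```

```text
clock: 12.88
position: [0.5479, -0.009, 0.0665]
ee_rot: [-0.0, 0.127, 0.992, -0.0]
wrist_force: [-0.6, -0.2, -0.6]
opening: 0.167
gripper_force: 61.0
position: [0.5493, -0.0092, 0.0668]
wrist_force: [0.0, 0.4, -0.6]
position: [0.5514, -0.0097, 0.0669]
wrist_force: [0.3, -0.6, -1.1]
position: [0.5534, -0.0103, 0.0668]
wrist_force: [-0.1, -0.9, -0.1]
```

```bash
for k in 1; do python3 -m inch '[[[1,-0.26,0],[0,0,0],0],[[1,-0.26,0],[0,0,0],0],[[0,0,0],[0,0,0],0]]';python3 -m inch '[[[1,-0.26,0],[0,0,0],0],[[0,0,0],[0,0,0],0]]';python3 -m inch '[[[1,-0.26,0],[0,0,0],0],[[0,0,0],[0,0,0],0]]';python3 -m inch '[[[1,-0.26,0],[0,0,0],0],[[0,0,0],[0,0,0],0]]';python3 -m inch '[[[1,-0.26,0],[0,0,0],0],[[0,0,0],[0,0,0],0]]'; done| grep -E 'pos|wrist'
```

```text
position: [0.5554, -0.0108, 0.0668]
wrist_force: [-0.2, -0.1, -0.5]
position: [0.5564, -0.0111, 0.0668]
wrist_force: [-0.1, -0.3, 0.1]
position: [0.5574, -0.0113, 0.0668]
wrist_force: [-0.7, 0.2, -0.7]
position: [0.5582, -0.0113, 0.0667]
wrist_force: [-0.8, 0.2, -0.1]
position: [0.5589, -0.0115, 0.0666]
wrist_force: [-2.5, 1.7, 0.3]
```

```bash
for k in 1; do python3 -m inch '[[[1,-0.26,0],[0,0,0],0],[[0,0,0],[0,0,0],0]]';python3 -m inch '[[[1,-0.26,0],[0,0,0],0],[[0,0,0],[0,0,0],0]]';python3 -m inch '[[[1,-0.26,0],[0,0,0],0],[[0,0,0],[0,0,0],0]]'; done| grep -E 'pos|wrist'
```

```text
position: [0.5594, -0.0116, 0.0666]
wrist_force: [-4.8, 2.5, 0.7]
position: [0.56, -0.0118, 0.0665]
wrist_force: [-6.5, 4.0, 1.8]
position: [0.5607, -0.012, 0.0665]
wrist_force: [-8.4, 2.8, 3.7]
```

```bash
for k in 1; do python3 -m inch '[[[1,-0.26,0],[0,0,0],0],[[0,0,0],[0,0,0],0]]';python3 -m inch '[[[1,-0.26,0],[0,0,0],0],[[0,0,0],[0,0,0],0]]';python3 -m inch '[[[1,-0.26,0],[0,0,0],0],[[0,0,0],[0,0,0],0]]'; done| grep -E 'pos|wrist'
```

```text
position: [0.5614, -0.0121, 0.0665]
wrist_force: [-10.0, 4.4, 2.6]
position: [0.5641, -0.0128, 0.0668]
wrist_force: [-1.4, 0.5, 0.7]
position: [0.566, -0.0133, 0.0669]
wrist_force: [1.1, 1.9, -0.8]
```

```bash
for k in 1; do python3 -m inch '[[[1,-0.26,0],[0,0,0],0],[[0,0,0],[0,0,0],0]]';python3 -m inch '[[[1,-0.26,0],[0,0,0],0],[[0,0,0],[0,0,0],0]]';python3 -m inch '[[[1,-0.26,0],[0,0,0],0],[[0,0,0],[0,0,0],0]]'; python3 -m inch '[[[1,-0.26,0],[0,0,0],0],[[0,0,0],[0,0,0],0]]'; done| grep -E 'pos|wrist'
```

```text
position: [0.5673, -0.0137, 0.067]
wrist_force: [4.3, 1.6, -1.2]
position: [0.5686, -0.0141, 0.0673]
wrist_force: [5.3, 1.3, -1.5]
position: [0.5691, -0.0142, 0.0669]
wrist_force: [4.8, 1.8, -2.6]
position: [0.5693, -0.0143, 0.0667]
wrist_force: [1.9, 3.2, -1.3]
```

```bash
for k in 1; do python3 -m inch '[[[1,-0.26,0],[0,0,0],0],[[0,0,0],[0,0,0],0]]';python3 -m inch '[[[1,-0.26,0],[0,0,0],0],[[0,0,0],[0,0,0],0]]';python3 -m inch '[[[1,-0.26,0],[0,0,0],0],[[0,0,0],[0,0,0],0]]'; done| grep -E 'pos|wrist'
```

```text
position: [0.5701, -0.0146, 0.0667]
wrist_force: [1.1, 3.1, 0.0]
position: [0.5713, -0.0149, 0.0667]
wrist_force: [0.5, 2.5, -0.4]
position: [0.5721, -0.0153, 0.0667]
wrist_force: [-0.5, 3.1, -0.3]
```

```bash
for k in 1; do python3 -m inch '[[[1,-0.26,0],[0,0,0],0],[[0,0,0],[0,0,0],0]]';python3 -m inch '[[[1,-0.26,0],[0,0,0],0],[[0,0,0],[0,0,0],0]]';python3 -m inch '[[[1,-0.26,0],[0,0,0],0],[[0,0,0],[0,0,0],0]]'; done| grep -E 'pos|wrist'
```

```text
position: [0.573, -0.0155, 0.0667]
wrist_force: [-2.0, 2.8, -0.1]
position: [0.5733, -0.0156, 0.0666]
wrist_force: [-5.6, 3.7, 2.3]
position: [0.5734, -0.0156, 0.0666]
wrist_force: [-8.7, 4.8, 5.0]
```

```bash
for k in 1; do python3 -m inch '[[[1,-0.26,0],[0,0,0],0],[[0,0,0],[0,0,0],0]]';python3 -m inch '[[[0.5,-0.13,0],[0,0,0],0],[[0,0,0],[0,0,0],0]]'; done| grep -E 'pos|wrist'
```

```text
position: [0.5735, -0.0156, 0.0667]
wrist_force: [-13.7, 4.6, 6.7]
position: [0.5736, -0.0156, 0.0667]
wrist_force: [-15.1, 5.0, 7.5]
```

Firm stop at about 15 N, so the clip is home. I'll relax the push, release and lift.

```bash
python3 -m inch '[[[-1.5,0.4,0],[0,0,0],0],[[-1,0.3,0],[0,0,0],0],[[0,0,0],[0,0,0],0]]'
python3 -m inch '[[[0,0,0],[0,0,0],0.5],[[0,0,0],[0,0,0],0.5],[[0,0,0],[0,0,0],0.5],[[0,0,0],[0,0,0],0.5]]'
python3 -m inch '[[[0,0,5],[0,0,0],0.5],[[0,0,15],[0,0,0],0.5],[[0,0,30],[0,0,0],0.5],[[0,0,35],[0,0,0],0.5],[[-35,10,0],[0,0,0],0.5],[[-38,10,0],[0,0,0],0.5],[[-38,10,0],[0,0,0],0.5],[[0,35,0],[0,0,0],0.5]]'
python3 -m inch '[[[0,38,0],[0,0,0],0.5],[[0,38,0],[0,0,0],0.5],[[0,38,0],[0,0,0],0.5],[[0,38,0],[0,0,0],0.5],[[0,0,0],[0,0,0],0.5]]'
python3 - <<'E'
from h import *
snap('top','t4.png');snap('scene','s4.png')
a=cv2.imread('pics/raw_t4.png')[135:225,290:350];b=cv2.imread('pics/raw_s4.png')[170:260,250:350]
R=lambda i:cv2.resize(i,None,fx=5,fy=5,interpolation=cv2.INTER_CUBIC)
cv2.imwrite('pics/c4.png',np.hstack([R(a),R(b)]))
E
```

```text
clock: 17.8
position: [0.5733, -0.0156, 0.0666]
ee_rot: [-0.001, 0.127, 0.992, -0.0]
wrist_force: [-5.0, 3.4, 2.5]
opening: 0.165
gripper_force: 61.2
clock: 18.13
position: [0.5746, -0.0161, 0.0669]
ee_rot: [0.0, 0.127, 0.992, -0.0]
wrist_force: [-0.8, -0.6, -0.4]
opening: 0.497
gripper_force: 0.0
clock: 18.8
position: [0.4579, 0.0469, 0.1514]
ee_rot: [-0.001, 0.129, 0.992, -0.001]
wrist_force: [0.5, -0.5, -0.3]
opening: 0.504
gripper_force: 0.0
clock: 19.22
position: [0.4625, 0.207, 0.1522]
ee_rot: [0.0, 0.124, 0.992, 0.002]
wrist_force: [0.6, 0.2, 0.3]
opening: 0.497
gripper_force: 0.0
```

View pics/c4.png

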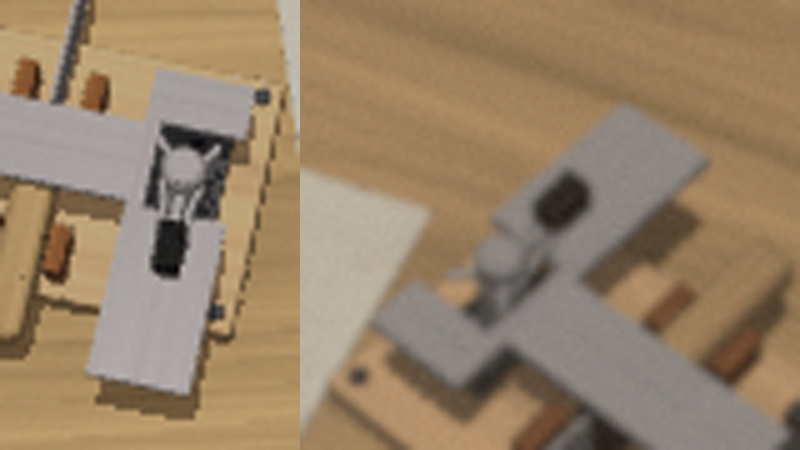

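The clip lies flat around the stud: stud head at (184,172), clip head at (168,248), both leg tips past the stud. The gripper is clear, so I'm handing in.

```bash
python3 -c "
from workcell import order
print(order.job_done())"
```

```text
the job is handed in; nothing more can be done
None
```

The bar is down flat and the larger clip is snapped home on the stud (firm stop at about 16 N, just over the 12–15 N mark), lying flat and free of the gripper; I handed the job in at about 19 s, but no verdict came back and I had no direct reading of the button.

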